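Hang the rolling-pin rack and put the rolling pin away

ROBOT

A 6-joint arm with a two-finger parallel gripper is mounted at the origin on the work surface. World frame = base frame: x ahead of the robot, y to its left, z up, the work surface at z = 0. Lengths are in m, angles in rad, forces in N, time in s.
With the tool pointing down it reaches from about 0.35 to 0.775 m from the base axis. Payload 5.5 kg.
Tool frame: the origin (TCP) lies at the very end of the fingers, on their centre line; the grasp point (between the pads) lies 19 mm behind it; z points along the fingers, y is the direction in which the jaws open and shut (so a half turn about z gives the same grasp; the last joint's range is limited). The gripper opens to 85 mm and grips with 20 to 120 N. Pads are 22 mm wide; open, the fingers measure 114 mm over their backs; the gripper's body (76 mm by 85 mm) begins 54 mm behind the grasp point. The pads swing forward as they close: fully open they stand 13 mm farther back than shut.
Start: joints at [1.18, 0.313, 0.046, 1.304, 0, 1.431], TCP at [0.143, 0.557, 0.231] pointing down, gripper open.
Joint ranges: [-2.76, 2.76], [-0.86, 1.69], [-1.03, 1.26], [-2.2, 2.34], [-1.47, 1.5], [-3.14, 3.14]. Speed limits (rad/s): [2.57, 2.57, 3.14, 3.14, 3.14, 3.14].

INTERFACE

Orientations are given as a unit quaternion [w, x, y, z].
In Python, from workcell import get_state, imaging, env, spotter gives the robot as it stands.
- The arm moves only by the tool play_rows, never from a script. Its argument "moves" is a list of rows, each an object with "claw": the finger opening in cm, from 0 to 8.54; "delta_pos": the shift along the tool's x, y, z in cm, a list of three; "twist": the turn about the tool's z in degrees. A call has 1 to 12 rows; each row is the pose to reach, as a shift and turn from the pose commanded when the call began, along the tool's axes at that moment; what a row does not reach only later rows make up. A row lasts 1/8 s, in which the tool goes at most 62.5 mm and 10.7 degrees, less where a joint would pass 70% of its speed; a pose out of reach is approached as far as the arm can. A call with a gripper value outside its range is refused whole. The fingers move at their own pace and stop on an object; "force" is the grip in N (left out, the last holds). Time passes only in rows, so rows that repeat a pose let the fingers close. It gives the time, the measured TCP pose, the force and the opening at its end, in the units of the state.
- get_state(): the state, without advancing time (a new reading comes with each control period).
- imaging.read_camera(name): name is "scene" or "side" or "wrist"; returns the picture (480x640x3 uint8, red, green, blue); there is no depth.
- imaging.camera_info(name): a dict with "fx", "fy", "cx", "cy" (pixels), "world_to_cam" (4x4, takes a point from world to camera coordinates). Camera axes: x right, y down, z forward; pixel columns grow to the right and rows downward; lengths in m; the calibration is good to about 2 mm. A picture is of the moment at which its call begins: read the wrist's pose just before it. camera_info takes no time and is no camera call; for the wrist camera it gives the pose at the moment of the call.
- env.hand_in(): hands the job in, once; it reports no verdict.
Trained networks look in the newest picture that a camera, given by its name, has taken for a name from the list of things; names that differ only in an ending like _2 or _b are one class to them, and where a whole thing is asked for, a point or a joint stands for the part that bears it (a point fixed in the world has none). Each returns a list of dicts, best first, with "conf" (0 to 1); they miss things now and then, are a little off and sometimes report something else, mostly with a low value. They report only what shows in the picture. A call takes as long as a camera call. They do not tell look-alikes from the thing itself.
- spotter.spot_in(camera, query): "extent" ([left, top, right, bottom] in pixels, round what is visible of it).
The state is a dict: "clock": time; "joint_pos": joint angles; "qvel": joint speeds; "tau": joint torques, N m; "tcp_pos": TCP position; "orientation": TCP orientation; "wrist_force": force on the tool from outside, world axes, zero at the start; "ft_torque": the same for the moment, N m; "finger_gap": finger opening in m.
Only numpy, scipy, OpenCV 4.12 (cv2) and the standard library are available. Lean on these libraries where they do the work, as an engineer would, in place of code of your own. Each camera call takes 0.05 s, during which the arm holds its last target. There are 200 camera calls.

TASK

Hang the plywood rolling-pin rack on the blue board's two steel pins, both holes fully home, upright with its back against the board, and let go of it. Then lay the rolling pin in the hung rack's two V cradles, centred, and leave it there. Drop neither of them, and leave the glaze jar, the white vase and the terracotta cup where they stand.

Things in the scene. Friction and masses are not known exactly. Their poses are not given: they have to be found in the camera images.
- stand: Fixed upright blue board, 260 wide, 18 thick, top edge 146 above the table, on a dark wooden foot behind it (100 deep, 30 high). Origin at table height under the middle of the board's front face; +x points level, straight out of that face (the way the pins point), +y along the board, +z up. Only the two pins lie in front of the face. Its place and yaw differ each time.
- pin_left (a point): Root of the steel pin at the stand's y = +75: where its axis meets the board's front face, 135 above the table. The pin is 8 in diameter, round-ended, 38 long, and slopes upward by 15 degrees (axis = cos15 x + sin15 z of the stand). Axes as the stand's.
- pin_right (a point): The same for the other, parallel pin, at the stand's y = -75.
- rack: Loose plywood rack, 0.2 to 0.45 kg, upright on the table. Origin: middle of the lower edge of the back plate's rear face; +x forward out of the plate, +y along it, +z up. Plate: x 0 to 8, y -100 to 100, z 0 to 100. Side panels 10 thick at y = 52 and -52, x 8 to 96, z 0 to 66, carry V cradles. Hung, its axes are parallel to the stand's and its origin is 59 above the stand's.
- tab (a point): Middle of the top of the rack's dark grip tab, (6, 0, 142) in the rack frame: 12 thick (x 0 to 12), 60 wide (y -30 to 30), rising from z = 98 to 142. Pinch it across its thickness from above. Fingertips no more than 47 below this point stay clear of the board's top edge when the rack hangs. Axes as the rack's.
- hole_left (a point): Centre of the rack's +y hole at the plate's rear face, (0, 75, 75) in the rack frame; the hole is 14 in diameter and goes through the 8 thick plate. Axes as the rack's. It goes on pin_left.
- hole_right (a point): The same for the -y hole, (0, -75, 75) in the rack frame. It goes on pin_right.
- cradle (a point): Where the rolling pin's middle lies when it rests in both cradles (90 degree Vs, open upward, tops at rack z = 92): (68, 0, 95) in the rack frame. Axes as the rack's. The 94 mm between the side panels is free for fingers; the back plate is 40 from the seated rolling pin's surface.
- roller: Loose wooden rolling pin, 0.13 to 0.27 kg, lying on the table: barrel 40 in diameter, 150 long, red handles 22 in diameter at both ends (230 overall). Origin: middle of the barrel on its axis, which is the y axis (20 above the table at the start). It may go in the rack either end round.
- jar: Bystander: amber glaze jar with red lid, diameter 66, 100 high; origin at the centre of its underside.
- vase: Bystander: white ceramic bottle vase, largest diameter 84, 110 high; origin at the centre of its underside.
- cup: Bystander: terracotta cup, rim diameter 70, 80 high; origin at the centre of its underside.
Mind the look-alikes: they are no part of the job. There is more than one size of the rack; the job needs the largest.

How it is judged:
On the way, in this order (a step that is already met when the one before it is completed fails the run):
1. the rack hangs on both pins, home against the board, let go, before the rolling pin is in it (distance between hole_left and pin_left below 0.008 m and distance between hole_right and pin_right below 0.008 m and angle between rack's own z axis and vertical below 0.12 rad and linear speed of rack below 0.03 m/s and contact force between the fingers and rack below 0.1 N), for 0.3 s.
2. the rolling pin lies in both cradles and is let go (x of roller in the frame of cradle between -0.008 and 0.008 m and z of roller in the frame of cradle between -0.008 and 0.008 m and y of roller in the frame of cradle between -0.015 and 0.015 m and angle between the y axis of roller and the y axis of rack, either way round below 0.1 rad and linear speed of roller below 0.03 m/s and contact force between the fingers and roller below 0.1 N), for 0.3 s.
At the end, for the whole second after the job is handed in: Each hole centre within 8 mm of its pin's root, rack leaning under 0.12 rad; rolling pin's middle within 8 mm (fore-aft, height) and 15 mm (sideways) of the cradle point, parallel to the rack's y axis within 0.1 rad; both released and at rest (under 0.03 m/s) (all of step 1 and all of step 2); the robot touches nothing.
It fails at once if the glaze jar is pushed more than 30 mm or tipped (distance of jar from where it was at the start of the episode above 0.03 m or angle between jar's own z axis and vertical above 0.3 rad).
It fails at once if the white vase is pushed more than 30 mm or tipped (distance of vase from where it was at the start of the episode above 0.03 m or angle between vase's own z axis and vertical above 0.3 rad).
It fails at once if the terracotta cup is pushed more than 30 mm or tipped (distance of cup from where it was at the start of the episode above 0.03 m or angle between cup's own z axis and vertical above 0.3 rad).
It fails at once if the rack is dropped or thrown (moves faster than 0.6 m/s with no finger on it, as after a free fall of about 20 mm) (contact force between the fingers and rack below 0.01 N and linear speed of rack above 0.6 m/s).
It fails at once if the rolling pin is dropped or thrown (moves faster than 0.6 m/s with no finger on it, as after a free fall of about 20 mm) (contact force between the fingers and roller below 0.01 N and linear speed of roller above 0.6 m/s).
It also fails if it takes over 70 s, if anything falls off the work surface, if the arm or the gripper's body presses on something with over 40 N, if the wrist force passes 120 N, or if a joint passes its speed limit or range.

## Working session

There is one attempt and no reset: what is moved stays moved. The work goes in short steps, Python scripts to look and compute and a tool call to move; the robot and the scene stay as the last step left them, time stands still between calls to the robot, and variables do not carry over. Pictures are saved under pics/ and viewed, about 8 in all and at most 12, crops included, and the job is handed in when it is done.

Besides the shell and the picture viewer there is one more tool, called as a command line: name --argument value ..., lists and objects as JSON in quotes. play_rows: Moves the arm, as the interface text tells. Its arguments: {"type":"object","properties":{"moves":{"type":"array"},"force":{"type":"number"}},"required":["moves"]}

```bash
mkdir -p pics; python3 - <<'E'
from workcell import get_state, imaging, env, spotter
import cv2,numpy as np
s=get_state();print(s)
for c in ["scene","side"]:
    im=imaging.read_camera(c);cv2.imwrite(f"pics/{c}0.png",im[:,:,::-1])
    ci=imaging.camera_info(c);print(c,ci)
    for q in ["rack","stand","roller","jar","vase","cup"]:
        print(q,[(np.round(d['extent']).tolist(),round(d['conf'],2)) for d in spotter.spot_in(c,q)][:4])
E
```

```text
{'clock': 0.0, 'joint_pos': array([1.18040739e+00, 3.13976360e-01, 4.49727913e-02, 1.30358898e+00,
       3.10809848e-05, 1.43119046e+00]), 'qvel': array([-0.00142728, -0.00072648,  0.00160141, -0.00103975,  0.00052973,
       -0.00043951]), 'tau': array([ 1.09809882e-04, -4.80629933e+01,  2.98532456e+01,  1.94755162e-02,
        5.30043815e-05,  1.16095016e-06]), 'tcp_pos': array([0.14250179, 0.55653789, 0.23042001]), 'orientation': array([-2.50219819e-04,  1.25063169e-01,  9.92148374e-01, -8.62692337e-04]), 'wrist_force': array([ 0.82005383,  1.29604325, -0.27964681]), 'ft_torque': array([ 0.02795577, -0.02959547,  0.01113621]), 'finger_gap': 0.08533975716985875}
scene {'fx': 552.1218365812025, 'fy': 552.1218365812025, 'cx': 320.26106922754974, 'cy': 239.44106111938464, 'world_to_cam': array([[-0.43799184,  0.89875783, -0.0199378 ,  0.27883524],
       [ 0.69792815,  0.32597534, -0.63768046, -0.32934083],
       [-0.56662108, -0.29321399, -0.77004293,  1.77420675],
       [ 0.        ,  0.        ,  0.        ,  1.        ]])}
rack [([335.0, 210.0, 385.0, 260.0], 0.94), ([273.0, 23
[... 334 characters left out ...]
71188135, 'cx': 321.55713267986715, 'cy': 246.4592861867384, 'world_to_cam': array([[ 0.93998059, -0.34083753, -0.01631753, -0.56366023],
       [-0.18596482, -0.47159684, -0.86198231,  0.1989435 ],
       [ 0.28610063,  0.81328113, -0.50667567,  0.87393888],
       [ 0.        ,  0.        ,  0.        ,  1.        ]])}
rack [([323.0, 227.0, 382.0, 311.0], 0.94), ([292.0, 181.0, 343.0, 222.0], 0.93), ([234.0, 243.0, 300.0, 304.0], 0.69)]
stand [([171.0, 170.0, 257.0, 257.0], 0.74)]
roller [([298.0, 352.0, 327.0, 479.0], 0.82)]
jar [([355.0, 209.0, 388.0, 247.0], 0.87), ([327.0, 225.0, 386.0, 313.0], 0.2)]
vase [([402.0, 300.0, 448.0, 363.0], 0.85)]
cup [([203.0, 294.0, 239.0, 346.0], 0.76)]
```

View pics/scene0.png

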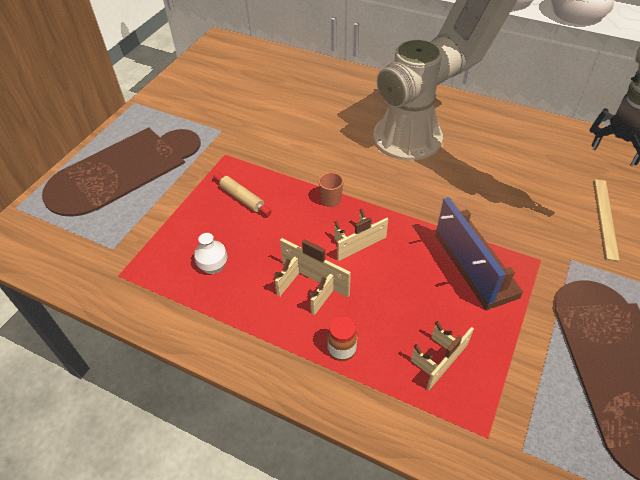

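View pics/side0.png

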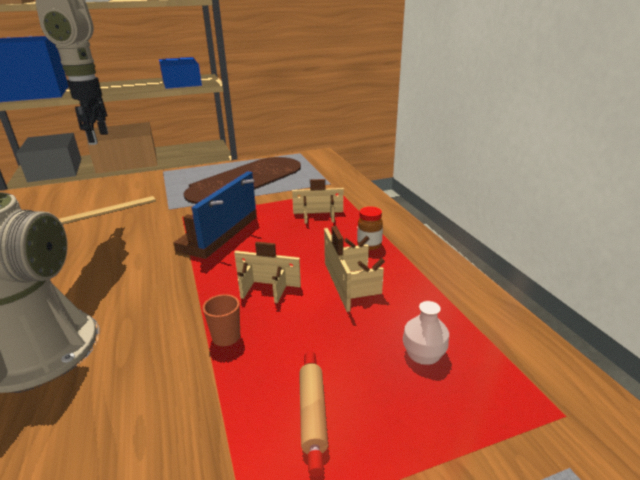

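Scene: the largest rack is in the middle (about 315,275), the two smaller ones at (360,235) and (443,355). The board is at (475,250), the roller at (242,194), the jar at (342,338), the vase at (210,255) and the cup at (331,190). The side view agrees.

```bash
cat > h.py <<'E'
import numpy as np,cv2
from workcell import get_state, imaging, env, spotter
from scipy.spatial.transform import Rotation as R
def onz(ci,uv,z):
    T=ci['world_to_cam'];r=np.linalg.inv(T)
    d=r[:3,:3]@[(uv[0]-ci['cx'])/ci['fx'],(uv[1]-ci['cy'])/ci['fy'],1];o=r[:3,3]
    return o+d*(z-o[2])/d[2]
def proj(ci,P):
    p=np.c_[np.atleast_2d(P),np.ones(len(np.atleast_2d(P)))]@ci['world_to_cam'].T
    return np.c_[ci['fx']*p[:,0]/p[:,2]+ci['cx'],ci['fy']*p[:,1]/p[:,2]+ci['cy']]
def rot():
    w,x,y,z=get_state()['orientation'];return R.from_quat([x,y,z,w]).as_matrix()
def rel(target,yaw=None):
    "shift in tool cm to bring TCP to target"
    s=get_state();M=rot();return np.round(M.T@(np.array(target)-s['tcp_pos'])*100,2)
E
python3 - <<'E'
from h import *
S=imaging.camera_info("scene");D=imaging.camera_info("side")
for n,c,uv,z in [("plateL",S,(281,240),.1),("plateR",S,(350,273),.1),("tab",S,(314,247),.142),("boardtop near",S,(503,298),.1),
 ("bt1",S,(446,200),.146),("bt2",S,(503,266),.146),("rolA",S,(214,178),.02),("rolB",S,(270,213),.02),("rolA'",D,(310,355),.02),("jar",S,(342,357),0),("vase",S,(211,270),0),("cup",S,(331,203),0),
 ("pinroot?",S,(470,262),.135),("pin2",S,(447,213),.135),
 ("sideboardtop1",D,(196,210),.146),("2",D,(256,177),.146),("tab side",D,(336,240),.142),("small1",S,(357,222),.12),("small2",S,(470,332),.09)]:
    print(n,np.round(onz(c,uv,z),3))
for c in ["scene","side"]:
    im=imaging.read_camera(c)
    x0,y0,w,h=(260,190,270,200) if c=="scene" else (165,160,240,160)
    cv2.imwrite(f"pics/{c}c.png",cv2.resize(im[y0:y0+h,x0:x0+w,::-1],None,fx=2.96,fy=2.96,interpolation=2))
E
```

```text
plateL [ 0.619 -0.115  0.1  ]
plateR [0.639 0.082 0.1  ]
tab [ 0.634 -0.015  0.142]
boardtop near [0.555 0.426 0.1  ]
bt1 [0.359 0.221 0.146]
bt2 [0.504 0.402 0.146]
rolA [ 0.438 -0.448  0.02 ]
rolB [ 0.49  -0.228  0.02 ]
rolA' [ 0.493 -0.232  0.02 ]
jar [0.8   0.136 0.   ]
vase [ 0.718 -0.28   0.   ]
cup [ 0.366 -0.097  0.   ]
pinroot? [0.516 0.331 0.135]
pin2 [0.391 0.236 0.135]
sideboardtop1 [0.355 0.2   0.146]
2 [0.536 0.355 0.146]
tab side [ 0.616 -0.052  0.142]
small1 [0.501 0.039 0.12 ]
small2 [0.667 0.383 0.09 ]
```

View pics/scenec.png

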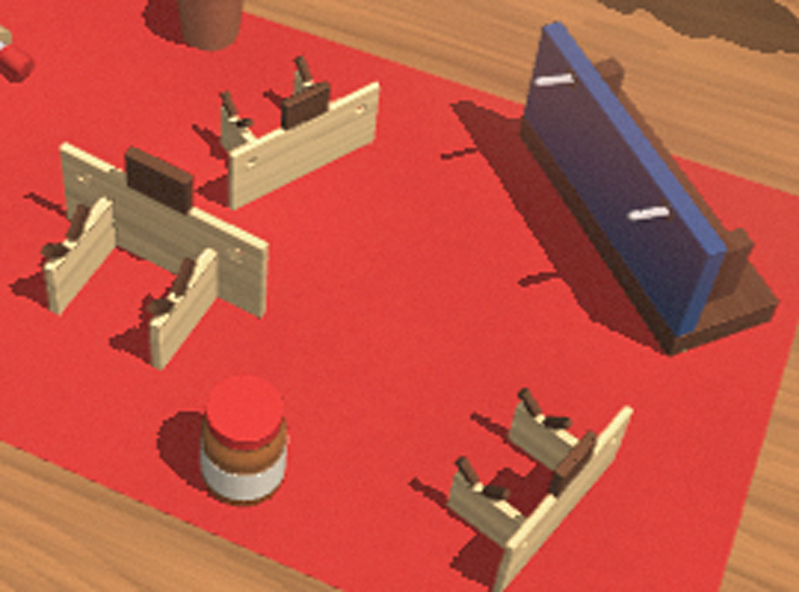

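View pics/sidec.png

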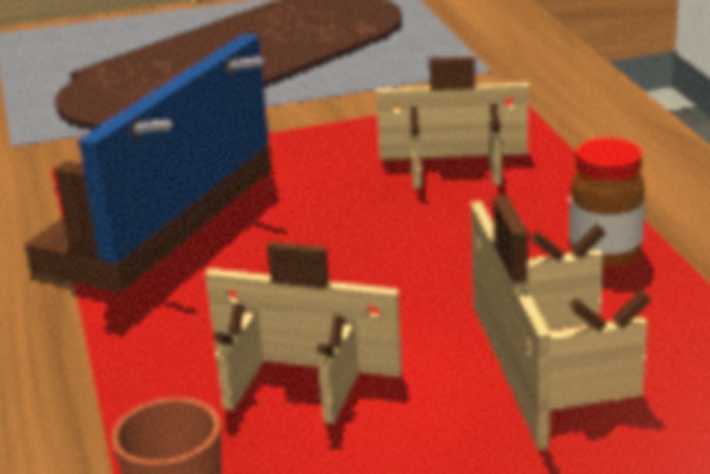

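```bash
cat >> h.py <<'E'
from scipy.optimize import least_squares
def place(p,L):
    c,s=np.cos(p[2]),np.sin(p[2]);L=np.atleast_2d(L)
    return np.c_[p[0]+c*L[:,0]-s*L[:,1],p[1]+s*L[:,0]+c*L[:,1],L[:,2]+(p[3] if len(p)>3 else 0)]
def fit(obs,p0):
    "obs: list of (ci, local pt(m), uv)"
    f=lambda p:np.concatenate([proj(c,place(p,np.array(l)/1000))[0]-uv for c,l,uv in obs])
    r=least_squares(f,p0,loss='soft_l1');return r.x,f(r.x).reshape(-1,2)
E
python3 - <<'E'
from h import *
W=imaging.camera_info("wrist");T=W['world_to_cam'];s=get_state();M=rot()
print("cam in tool cm",np.round(M.T@(np.linalg.inv(T)[:3,3]-s['tcp_pos'])*100,2));print("axes in tool",np.round((T[:3,:3]@M),3).tolist(),W['fx'],W['cx'],W['cy'])
S=imaging.camera_info("scene")
u=lambda a,b:np.array([260+a/2.96,190+b/2.96])
c15,s15=np.cos(np.radians(15))*38,np.sin(np.radians(15))*38
# stand y: +y left end ; seen from front
for sg in (1,):
  o=[(S,(0,-75,135),u(570,78)),(S,(c15,-75,135+s15),u(537,80)),(S,(0,75,135),u(665,211)),(S,(c15,75,135+s15),u(631,216)),(S,(0,-130,146),u(540,38)),(S,(0,130,146),u(708,264))]
  p,r=fit(o,[.44,.3,-.7]);print(np.round(p,4),np.round(r,1).tolist())
o=[(S,(8,-100,100),u(62,150)),(S,(8,100,100),u(263,246)),(S,(6,0,142),u(161,170)),(S,(8,100,0),u(261,315)),(S,(96,52,0),u(157,367)),(S,(96,-52,0),u(56,312))]
p,r=fit(o,[.63,-.02,-.1]);print(np.round(p,4),np.round(r,1).tolist())
E
```

```text
cam in tool cm [  7.76   0.05 -14.18]
axes in tool [[0.0, 1.0, -0.001], [-0.953, 0.0, -0.302], [-0.302, 0.001, 0.953]] 415.3902023061964 324.9951440475234 227.6822802749996
[ 0.448   0.3074 -0.7555] [[0.4, 0.5], [-1.0, 1.2], [0.6, 0.2], [-1.0, 0.6], [0.4, -4.0], [0.1, -2.5]]
[ 0.6226 -0.0171 -0.1116] [[-0.7, -0.9], [0.5, 0.6], [-0.6, -2.5], [0.3, 0.8], [0.4, 0.1], [-0.1, 0.2]]
```

Side crop: the board is at left with pins at about (150,127) and (243,64), and the big rack is at right with its panels towards +x. I'll look at the pins from above with the wrist camera, already turned to the hanging yaw.

play_rows --moves '[{"claw": 8.5, "delta_pos": [-5, -2, -3], "twist": -9}, {"claw": 8.5, "delta_pos": [-10, -4.6, -6], "twist": -18}, {"claw": 8.5, "delta_pos": [-15, -7, -9], "twist": -27}, {"claw": 8.5, "delta_pos": [-20, -9.3, -9], "twist": -36}, {"claw": 8.5, "delta_pos": [-25, -11.6, -9], "twist": -45}, {"claw": 8.5, "delta_pos": [-30, -14, -9], "twist": -54}, {"claw": 8.5, "delta_pos": [-35, -16.3, -9], "twist": -61}, {"claw": 8.5, "delta_pos": [-38.9, -18.1, -9], "twist": -61}, {"claw": 8.5, "delta_pos": [-38.9, -18.1, -9], "twist": -61}, {"claw": 8.5, "delta_pos": [-38.9, -18.1, -9], "twist": -61}, {"claw": 8.5, "delta_pos": [-38.9, -18.1, -9], "twist": -61}]'

```text
clock: 2.17
tcp_pos: [0.4737, 0.286, 0.3215]
orientation: [0.0, -0.396, 0.918, 0.0]
wrist_force: [0.9, -0.3, 0.0]
finger_gap: 0.085
```

```bash
python3 - <<'E'
from h import *
s=get_state();print(s['joint_pos'],s['tcp_pos'])
W=imaging.camera_info("wrist");im=imaging.read_camera("wrist")
cv2.imwrite("pics/w1raw.png",im[:,:,::-1]);np.save("w1.npy",W,allow_pickle=True)
p=[.448,.3074,-.7555];c15,s15=np.cos(np.radians(15))*.038,np.sin(np.radians(15))*.038
print(proj(W,place(p,[(0,-.075,.135),(c15,-.075,.135+s15),(0,.075,.135),(c15,.075,.135+s15),(0,-.13,.146),(0,.13,.146)])).round())
E
```

```text
[ 3.97832421e-01  2.63783942e-01  1.97782496e-01  1.50465000e+00
  2.69007848e-04 -4.17562981e-01] [0.47374508 0.28595151 0.32153622]
[[368.  96.]
 [320.  96.]
 [363. 278.]
 [320. 283.]
 [373.  12.]
 [362. 341.]]
```

View pics/w1raw.png

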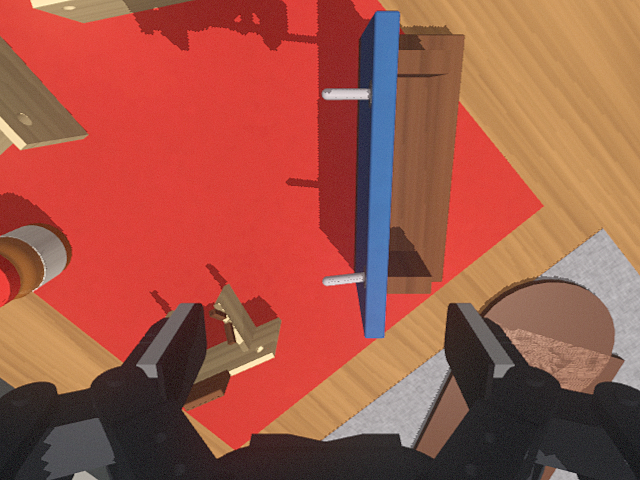

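Wrist view: the pins run from root (371,94) to tip (322,95) and from root (366,279) to tip (323,282), with the board's top front edge from (374,12) to (365,338). All are within a few pixels of the prediction, so I'll refine by colour masks.

```bash
python3 - <<'E'
from h import *
W=np.load("w1.npy",allow_pickle=True).item()
im=cv2.imread("pics/w1raw.png")[:,:,::-1].astype(int)
r,g,b=im[...,0],im[...,1],im[...,2]
m=(np.abs(r-b)<40)&(np.abs(r-g)<40)&(r>90)
for y0,y1 in((80,110),(265,295)):
    for x in range(316,380,4):
        c=np.where(m[y0:y1,x])[0]
        print((x,y0+c.mean().round(1),len(c)) if len(c) else (x,None),end=' ')
    print()
for y in (20,60,130,180,230,310,330):
    row=b[y]-r[y]; print(y,[(x,int(im[y,x,0]),int(im[y,x,2])) for x in range(360,382,2)])
E
```

```text
(316, None) (320, None) (324, np.float64(93.5), 10) (328, np.float64(94.0), 11) (332, np.float64(93.5), 12) (336, np.float64(94.0), 11) (340, np.float64(93.5), 12) (344, np.float64(93.5), 12) (348, np.float64(93.5), 12) (352, np.float64(93.5), 12) (356, np.float64(93.5), 12) (360, np.float64(93.5), 12) (364, np.float64(93.5), 12) (368, np.float64(94.0), 11) (372, None) (376, None) 
(316, None) (320, None) (324, np.float64(281.0), 7) (328, np.float64(280.5), 8) (332, np.float64(280.0), 9) (336, np.float64(279.5), 8) (340, np.float64(279.0), 9) (344, np.float64(279.0), 9) (348, np.float64(278.0), 9) (352, np.float64(278.0), 9) (356, np.float64(277.5), 10) (360, np.float64(277.0), 9) (364, np.float64(278.2), 12) (368, None) (372, None) (376, None) 
20 [(360, 143, 32), (362, 146, 38), (364, 142, 36), (366, 141, 29), (368, 147, 29), (370, 82, 62), (372, 41, 68), (374, 45, 96), (376, 68, 163), (378, 70, 175), (380, 68, 176)]
60 [(360, 50, 53), (362, 41, 68), (364, 40, 67), (366, 41, 68), (368, 48, 74), (370, 43, 70), (372, 46, 68), (374, 62, 148), (376, 75, 178), (378, 74, 175), (380, 71, 
[... 192 characters left out ...]
51, 72), (362, 50, 69), (364, 52, 76), (366, 38, 67), (368, 40, 60), (370, 62, 144), (372, 80, 183), (374, 72, 178), (376, 78, 179), (378, 78, 178), (380, 75, 176)]
230 [(360, 51, 68), (362, 54, 74), (364, 52, 68), (366, 54, 66), (368, 62, 128), (370, 74, 177), (372, 75, 176), (374, 70, 175), (376, 81, 180), (378, 77, 179), (380, 82, 181)]
310 [(360, 118, 72), (362, 64, 69), (364, 69, 61), (366, 83, 154), (368, 93, 181), (370, 91, 180), (372, 85, 177), (374, 93, 183), (376, 88, 181), (378, 92, 183), (380, 89, 183)]
330 [(360, 221, 60), (362, 232, 58), (364, 50, 91), (366, 86, 168), (368, 90, 178), (370, 92, 180), (372, 89, 178), (374, 90, 179), (376, 92, 180), (378, 89, 180), (380, 94, 183)]
```

```bash
python3 - <<'E'
from h import *
W=np.load("w1.npy",allow_pickle=True).item()
c15,s15=np.cos(np.radians(15))*30,np.sin(np.radians(15))*30
t15=np.array([np.cos(np.radians(15)),0,np.sin(np.radians(15))])
P=lambda y,d:tuple(np.array([0,y,135])+d*t15)
o=[(W,(0,-130,146),(374.7,12)),(W,(0,130,146),(364.4,338)),(W,P(-75,38),(322,94)),(W,P(75,38),(322.5,281.2)),(W,P(-75,6),(362,93.7)),(W,P(75,6),(360,277.5))]
p,r=fit(o,[.448,.307,-.75]);print(np.round(p,4),np.degrees(p[2]),np.round(r,1).tolist())
p,r=fit(o,[.448,.307,-.75,0]);print(np.round(p,4),np.round(r,1).tolist())
E
```

```text
[ 0.4459  0.3077 -0.7519] -43.08346475198609 [[-0.1, -2.3], [0.4, 1.5], [-0.4, -0.0], [0.1, 0.5], [1.0, 0.2], [-1.3, -0.0]]
[ 0.4461  0.3081 -0.7523 -0.0024] [[-0.3, -0.9], [0.2, 0.4], [-0.1, 0.6], [0.3, -0.2], [0.9, 0.8], [-1.4, -0.7]]
```

play_rows --moves '[{"claw": 8.5, "delta_pos": [2, -6, 0], "twist": -9}, {"claw": 8.5, "delta_pos": [4, -12, 0], "twist": -18}, {"claw": 8.5, "delta_pos": [6, -18, 0], "twist": -27}, {"claw": 8.5, "delta_pos": [8, -23, 1], "twist": -37}, {"claw": 8.5, "delta_pos": [10, -28, 2], "twist": -37}, {"claw": 8.5, "delta_pos": [11.5, -32.1, 2], "twist": -37}, {"claw": 8.5, "delta_pos": [11.5, -32.1, 2], "twist": -37}, {"claw": 8.5, "delta_pos": [11.5, -32.1, 2], "twist": -37}, {"claw": 8.5, "delta_pos": [11.5, -32.1, 2], "twist": -37}]'

```text
clock: 3.35
tcp_pos: [0.6286, -0.0171, 0.3018]
orientation: [0.0, -0.668, 0.745, -0.0]
wrist_force: [-0.1, -0.3, 0.1]
finger_gap: 0.0852
```

```bash
python3 - <<'E'
from h import *
s=get_state();print(s['joint_pos'],s['tcp_pos'],rot()[:,1])
W=imaging.camera_info("wrist");im=imaging.read_camera("wrist")
cv2.imwrite("pics/w2raw.png",im[:,:,::-1]);np.save("w2.npy",W,allow_pickle=True)
p=[.6226,-.0171,-.1116]
L=np.array([(0,-100,100),(8,-100,100),(0,100,100),(8,100,100),(0,-30,142),(12,-30,142),(0,30,142),(12,30,142)])/1000
print(proj(W,place(p,L)).round())
E
```

```text
[-1.54972948e-01  4.20787991e-01  3.73245449e-01  1.52281148e+00
  3.36457243e-04 -1.61684217e+00] [ 0.62856093 -0.01712472  0.30184577] [-9.94073203e-01  1.08711813e-01 -4.57317424e-04]
[[333.  63.]
 [323.  63.]
 [331. 297.]
 [322. 297.]
 [333. 162.]
 [317. 162.]
 [332. 240.]
 [317. 240.]]
```

View pics/w2raw.png

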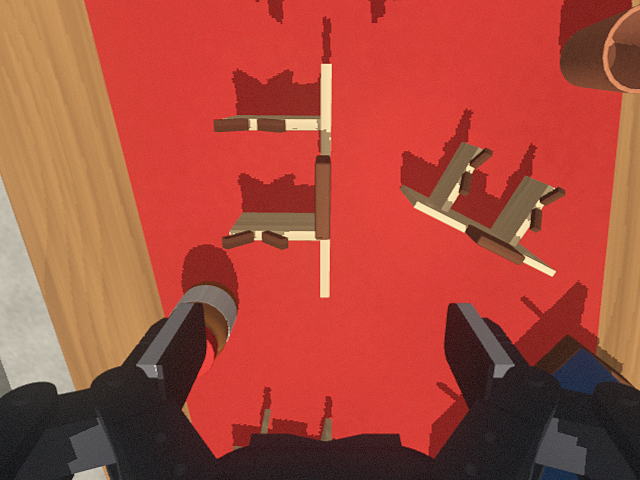

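Wrist view over the large rack: the plate's top edge runs from (326,64) to (325,297), with the tab at x 316–330 and y 155–240. The jar is at (210,310). All of it is within 2 px of the estimate.

```bash
python3 - <<'E'
from h import *
W=np.load("w2.npy",allow_pickle=True).item()
im=cv2.imread("pics/w2raw.png")[:,:,::-1].astype(int);g=im[...,1]
o=[]
for y in (75,100,265,280,290):
    v=g[y,300:350]; 
    xs=np.where(v>110)[0]; print(y,300+xs.min()-.5,300+xs.max()+.5)
for y in (180,210,230):
    print(y,[(x,im[y,x].tolist()) for x in list(range(313,320))+list(range(328,334))])
print([int(v) for v in g[58:70,326]],[int(v) for v in g[290:302,325]])
E
```

```text
75 320.5 331.5
100 320.5 331.5
265 319.5 329.5
280 319.5 329.5
290 319.5 329.5
180 [(313, [228, 67, 60]), (314, [194, 54, 48]), (315, [115, 67, 50]), (316, [123, 77, 46]), (317, [140, 86, 57]), (318, [142, 87, 56]), (319, [148, 90, 62]), (328, [144, 90, 64]), (329, [126, 79, 54]), (330, [137, 63, 50]), (331, [205, 58, 52]), (332, [227, 63, 55]), (333, [224, 75, 64])]
210 [(313, [146, 35, 36]), (314, [126, 41, 36]), (315, [104, 64, 40]), (316, [131, 82, 53]), (317, [142, 90, 58]), (318, [144, 89, 60]), (319, [145, 89, 59]), (328, [137, 82, 53]), (329, [120, 79, 58]), (330, [160, 57, 45]), (331, [216, 62, 58]), (332, [227, 70, 65]), (333, [221, 71, 62])]
230 [(313, [126, 99, 69]), (314, [110, 85, 58]), (315, [109, 64, 41]), (316, [130, 72, 50]), (317, [144, 91, 62]), (318, [147, 93, 65]), (319, [145, 90, 60]), (328, [142, 91, 62]), (329, [102, 64, 33]), (330, [192, 58, 49]), (331, [230, 71, 64]), (332, [221, 68, 53]), (333, [221, 66, 59])]
[44, 29, 41, 38, 23, 71, 233, 229, 222, 221, 221, 223] [219, 219, 219, 218, 217, 220, 233, 149, 67, 47, 64, 67]
```

```bash
python3 - <<'E'
from h import *
W=np.load("w2.npy",allow_pickle=True).item()
o=[(W,(0,-100,100),(331.6,63.5)),(W,(8,-100,100),(321.3,63.5)),(W,(0,100,100),(329.6,297.5)),(W,(8,100,100),(319.7,297.5)),
(W,(0,0,142),(330.2,199)),(W,(12,0,142),(315.2,199))]
o[4:]=[(W,(0,-5,142),(330.2,195)),(W,(12,-5,142),(315.2,195))] if 0 else []
p,r=fit(o,[.6226,-.0171,-.1116]);print(np.round(p,4),np.round(r,1).tolist())
t=place(p,[(.006,0,.142)])[0]
print("tab",t,"pred",proj(W,place(p,np.array([(0,0,142),(12,0,142),(0,30,142)])/1000)))
print("rel",rel([t[0],t[1],.104]),np.degrees(p[2]),np.degrees(np.arctan2(*rot()[1::-1,1])))
E
```

```text
[ 0.624  -0.0169 -0.1158] [[0.0, 0.1], [-0.0, -0.0], [-0.6, -0.0], [0.6, -0.1]]
tab [ 0.62997761 -0.01755613  0.142     ] pred [[330.87261699 202.93053556]
 [314.8258443  202.81804106]
 [330.42569522 240.76846731]]
rel [ 0.03 -0.13 19.79] -6.637412974033732 173.76115069835137
```

play_rows --moves '[{"claw": 5, "delta_pos": [0, -0.1, 5], "twist": 0.4}, {"claw": 5, "delta_pos": [0, -0.1, 10], "twist": 0.4}, {"claw": 5, "delta_pos": [0, -0.1, 14], "twist": 0.4}, {"claw": 5, "delta_pos": [0, -0.1, 17], "twist": 0.4}, {"claw": 5, "delta_pos": [0, -0.1, 19.6], "twist": 0.4}, {"claw": 5, "delta_pos": [0, -0.1, 19.6], "twist": 0.4}, {"claw": 2, "delta_pos": [0, -0.1, 19.6], "twist": 0.4}, {"claw": 0.5, "delta_pos": [0, -0.1, 19.6], "twist": 0.4}, {"claw": 0.5, "delta_pos": [0, -0.1, 19.6], "twist": 0.4}, {"claw": 0.5, "delta_pos": [0, -0.1, 19.6], "twist": 0.4}, {"claw": 0.5, "delta_pos": [0, -0.1, 19.6], "twist": 0.4}]' --force 60

```text
clock: 4.78
tcp_pos: [0.6311, -0.0189, 0.107]
orientation: [0.001, -0.664, 0.748, -0.001]
wrist_force: [-0.3, 1.9, 6.4]
finger_gap: 0.0111
```

```bash
python3 - <<'E'
from h import *
s=get_state();print(s['tcp_pos'],s['finger_gap'],s['wrist_force'],rot())
E
```

```text
[ 0.6310623  -0.01888595  0.10704332] 0.011131438473535529 [-0.33860861  1.896301    6.41062174] [[-1.17735845e-01 -9.93040298e-01  3.03922872e-03]
 [-9.93044837e-01  1.17736734e-01  1.14754136e-04]
 [-4.71784346e-04 -3.00457971e-03 -9.99995375e-01]]
```

play_rows --moves '[{"claw": 0.5, "delta_pos": [0, 0, -1], "twist": 0}, {"claw": 0.5, "delta_pos": [0, 0, -4], "twist": 0}, {"claw": 0.5, "delta_pos": [0, 0, -7.5], "twist": 0}, {"claw": 0.5, "delta_pos": [0, 0, -11], "twist": 0}, {"claw": 0.5, "delta_pos": [0, 0, -14.5], "twist": 0}, {"claw": 0.5, "delta_pos": [0, 0, -16], "twist": 0}, {"claw": 0.5, "delta_pos": [0, 0, -16], "twist": 0}]'

```text
clock: 5.65
tcp_pos: [0.6303, -0.0191, 0.2657]
orientation: [0.0, -0.664, 0.748, -0.0]
wrist_force: [0.3, -0.4, -4.7]
finger_gap: 0.0111
```

play_rows --moves '[{"claw": 0.5, "delta_pos": [-1.5, 1, 0], "twist": 2}, {"claw": 0.5, "delta_pos": [-4.5, 3, 0], "twist": 6}, {"claw": 0.5, "delta_pos": [-8, 5, 0], "twist": 11}, {"claw": 0.5, "delta_pos": [-12, 7.5, 0], "twist": 17}, {"claw": 0.5, "delta_pos": [-16, 10, 0], "twist": 23}, {"claw": 0.5, "delta_pos": [-20, 12.5, 0], "twist": 29}, {"claw": 0.5, "delta_pos": [-23.5, 14.8, 0], "twist": 34}, {"claw": 0.5, "delta_pos": [-25.7, 16.1, 0], "twist": 36.4}, {"claw": 0.5, "delta_pos": [-25.7, 16.1, 0], "twist": 36.4}, {"claw": 0.5, "delta_pos": [-25.7, 16.1, 0], "twist": 36.4}]'

```text
clock: 6.9
tcp_pos: [0.5, 0.2547, 0.2639]
orientation: [-0.001, -0.398, 0.918, -0.0]
wrist_force: [0.4, -0.6, -3.2]
finger_gap: 0.0112
```

```bash
python3 - <<'E'
from h import *
s=get_state();print(s['tcp_pos'],s['finger_gap'],s['wrist_force'],rot(),s['joint_pos'])
W=imaging.camera_info("wrist");im=imaging.read_camera("wrist")
cv2.imwrite("pics/w3raw.png",im[:,:,::-1]);np.save("w3.npy",W,allow_pickle=True)
c15,s15=np.cos(np.radians(15))*.038,np.sin(np.radians(15))*.038
print(proj(W,place([.4459,.3078,-.752],[(c15,-.075,.135+s15),(0,.0-.075,.135),(0,-.13,.146),(0,.13,.146)])).round(1))
E
```

```text
[0.50002324 0.25469841 0.26388766] 0.011245241469009338 [ 0.43811744 -0.55504889 -3.2337867 ] [[-6.83788569e-01 -7.29677394e-01 -2.02309915e-03]
 [-7.29676910e-01  6.83791184e-01 -1.10653498e-03]
 [ 2.19079092e-03  7.19572768e-04 -9.99997341e-01]] [ 3.28280979e-01  2.81518951e-01  8.19090392e-02  1.37345824e+00
 -3.95163679e-04 -4.89569679e-01]
[[388.7 102.7]
 [445.1 102.4]
 [459.1   0. ]
 [425.5 388.9]]
```

View pics/w3raw.png

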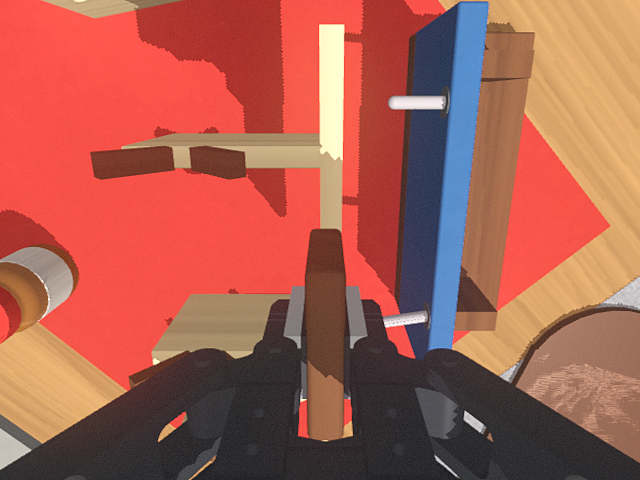

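Wrist view: the rack hangs straight in the grip. The plate's -y end is at (320–344, 24) and the tab at (325,235). The pins are at (390–446,102) and (385–427,318), matching the prediction within about 1 px. Next I'll work out the offset of rack to hand.

```bash
python3 - <<'E'
from h import *
W=np.load("w3.npy",allow_pickle=True).item()
im=cv2.imread("pics/w3raw.png")[:,:,::-1].astype(int);g=im[...,1]
rows=[40,60,80,100,120]
L=[];Rr=[]
for y in rows:
    v=g[y,300:365];xs=np.where(v>130)[0]
    def sub(i,j,t=130): return 300+i+(t-v[i])/(v[j]-v[i])*(j-i)
    L.append(sub(xs.min()-1,xs.min()));Rr.append(sub(xs.max(),xs.max()+1))
print(np.round(L,1),np.round(Rr,1),[int(v) for v in g[18:30,332]])
lf=np.polyfit(rows,L,1);rf=np.polyfit(rows,Rr,1);y0=24.0
ym=120
s=get_state();psi=np.arctan2(*rot()[1::-1,1])-np.pi
# rear/front edges at end & at row 120; local y of row-120 pts unknown -> fit as line
def f(p):
    q=lambda x,y:proj(W,place(p,[(x,y,.1)]))[0]
    r=[]
    for x,pf in((0,rf),(.008,lf)):
        a=q(x,-.1);r+=[a[1]-y0]
        for y in(-.1,-.08,-.06): a=q(x,y);r+=[a[0]-np.polyval(pf,a[1])]
    return r
c0=s['tcp_pos'][:2]
for z in(None,s['tcp_pos'][2]-.107):
    p0=[c0[0]-.0044,c0[1]+.0041,psi]+([.157] if z is None else [])
    if z is None: r=least_squares(f,p0)
    else: r=least_squares(lambda p:f(list(p)+[z]),p0)
    p=r.x;cc,ss=np.cos(p[2]),np.sin(p[2]);d=c0-p[:2]
    print(np.round(p,4),"tcp in rack",np.round([cc*d[0]+ss*d[1],-ss*d[0]+cc*d[1]],4),np.round(r.fun,1),"tool yaw",psi)
E
```

```text
[318.4 318.5 318.5 318.4 318.7] [343.7 343.6 343.6 343.4 343. ] [90, 84, 87, 87, 84, 68, 187, 255, 255, 255, 255, 255]
[ 0.4966  0.2606 -0.7516  0.1648] tcp in rack [ 0.007  -0.0019] [-0.   0.2 -0.  -0.2  0.  -0.2  0.   0.2] tool yaw -0.7539281739372714
[ 0.4957  0.2598 -0.7516] tcp in rack [ 0.0071 -0.0008] [-0.  -0.5 -0.6 -0.8  0.   0.5  0.6  0.8] tool yaw -0.7539281739372714
```

play_rows --moves '[{"claw": 0.5, "delta_pos": [-0.1, 0, 2], "twist": 0}, {"claw": 0.5, "delta_pos": [-0.1, 0, 5], "twist": 0}, {"claw": 0.5, "delta_pos": [-0.1, 0, 7], "twist": 0}, {"claw": 0.5, "delta_pos": [-0.1, 1, 7.7], "twist": 0}, {"claw": 0.5, "delta_pos": [-0.1, 2.2, 7.95], "twist": 0}, {"claw": 0.5, "delta_pos": [-0.1, 2.2, 7.95], "twist": 0}, {"claw": 0.5, "delta_pos": [-0.1, 2.2, 7.95], "twist": 0}]'

```text
clock: 7.82
tcp_pos: [0.4856, 0.2714, 0.1868]
orientation: [0.001, -0.398, 0.918, -0.0]
wrist_force: [0.4, -0.0, -3.6]
finger_gap: 0.0109
```

```bash
cat > chk.py <<'E'
from h import *
s=get_state();ci,si=np.cos(-.752),np.sin(-.752)
d=s['tcp_pos'][:2]-[.4459,.3078];psi=np.arctan2(*rot()[1::-1,1])-np.pi
# rack origin in stand frame from hand pose
t=np.array([ci*d[0]+si*d[1],-si*d[0]+ci*d[1]])-[.007,-.001]
z=s['tcp_pos'][2]-.107
print("rack in stand mm: x %.1f y %.1f z %.1f  (hole centre should be %.1f)"%(t[0]*1e3,t[1]*1e3,z*1e3,61.1+t[0]*268),"yaw err",psi+.752,"F",s['wrist_force'].round(1),s['tcp_pos'],s['finger_gap'])
E
python3 - <<'E'
import chk
from h import *
W=imaging.camera_info("wrist");im=imaging.read_camera("wrist");cv2.imwrite("pics/w4raw.png",im[:,:,::-1])
c15,s15=np.cos(np.radians(15))*.038,np.sin(np.radians(15))*.038
print(proj(W,place([.4459,.3078,-.752],[(c15,-.075,.135+s15),(0,.0-.075,.135)])).round(1))
im2=imaging.read_camera("side")[150:270,150:310,::-1];im3=imaging.read_camera("scene")[170:330,380:540,::-1]
a=cv2.resize(im2,(400,300),interpolation=2);b=cv2.resize(im3,(300,300),interpolation=2)
cv2.imwrite("pics/m4.png",np.vstack([np.hstack([a,b]),cv2.resize(im[:,:,::-1],(700,525))])[:600])
E
```

```text
rack in stand mm: x 46.8 y 1.5 z 79.8  (hole centre should be 73.7) yaw err -0.0008595426237743009 F [ 0.4 -0.  -3.6] [0.48556    0.2713937  0.18681705] 0.01091304539058196
[[364.1  99.2]
 [444.7  99. ]]
```

View pics/m4.png

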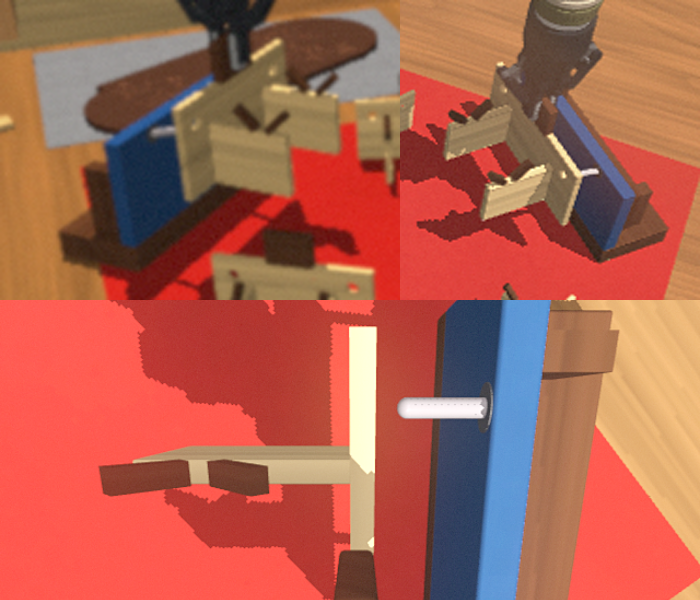

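play_rows --moves '[{"claw": 0.5, "delta_pos": [0.15, 0, 0.3], "twist": 0}, {"claw": 0.5, "delta_pos": [0.15, 0, 0.6], "twist": 0}, {"claw": 0.5, "delta_pos": [0.15, 0, 0.6], "twist": 0}, {"claw": 0.5, "delta_pos": [0.15, 0.8, 0.8], "twist": 0}, {"claw": 0.5, "delta_pos": [0.15, 1.4, 0.97], "twist": 0}, {"claw": 0.5, "delta_pos": [0.15, 1.4, 0.97], "twist": 0}, {"claw": 0.5, "delta_pos": [0.15, 1.4, 0.97], "twist": 0}]'

```text
clock: 8.85
tcp_pos: [0.4738, 0.2796, 0.1762]
orientation: [0.0, -0.398, 0.918, -0.0]
wrist_force: [-0.3, -0.1, -4.2]
finger_gap: 0.0109
```

```bash
python3 chk.py
```

```text
rack in stand mm: x 32.6 y -0.5 z 69.2  (hole centre should be 69.8) yaw err -0.0010896573447600755 F [-0.3 -0.1 -4.2] [0.47380576 0.27964531 0.17621261] 0.01094553429357779
```

play_rows --moves '[{"claw": 0.5, "delta_pos": [0, 0.7, 0.15], "twist": 0}, {"claw": 0.5, "delta_pos": [0, 1.4, 0.33], "twist": 0}, {"claw": 0.5, "delta_pos": [0, 1.4, 0.33], "twist": 0}, {"claw": 0.5, "delta_pos": [0, 1.4, 0.33], "twist": 0}]'

```text
clock: 9.35
tcp_pos: [0.4636, 0.2892, 0.1728]
orientation: [0.0, -0.398, 0.918, -0.0]
wrist_force: [-0.7, -0.8, -3.6]
finger_gap: 0.0108
```

```bash
python3 - <<'E'
import chk
from h import *
W=imaging.read_camera("wrist")[:,:,::-1]
im2=imaging.read_camera("side")[150:270,150:310,::-1];im3=imaging.read_camera("scene")[170:330,380:540,::-1]
a=cv2.resize(im2,(400,300),interpolation=2);b=cv2.resize(im3,(300,300),interpolation=2)
cv2.imwrite("pics/m5.png",np.vstack([np.hstack([a,b]),W[:330,:][:300,:].copy()[:, :640] if 0 else cv2.resize(W[:280],(700,300))]))
E
```

```text
rack in stand mm: x 18.7 y -0.5 z 65.8  (hole centre should be 66.1) yaw err -0.0011688370153721817 F [-0.7 -0.8 -3.6] [0.46358915 0.28915832 0.17282429] 0.01083268846916023
```

View pics/m5.png

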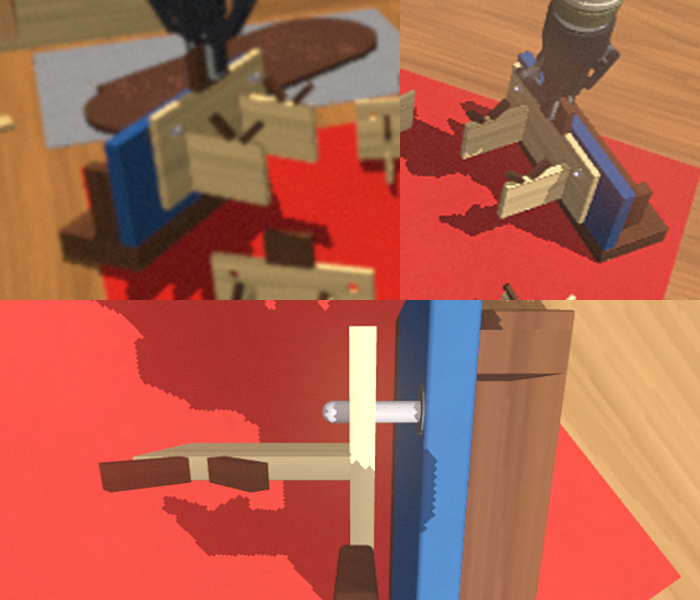

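Both pins are through the holes: the right pin's tip shows in front of the plate, and the left one in the side and scene crops. I'll slide it home.

play_rows --moves '[{"claw": 0.5, "delta_pos": [0, 0.6, 0.13], "twist": 0}, {"claw": 0.5, "delta_pos": [0, 1.2, 0.3], "twist": 0}, {"claw": 0.5, "delta_pos": [0, 1.75, 0.45], "twist": 0}, {"claw": 0.5, "delta_pos": [0, 1.75, 0.45], "twist": 0}, {"claw": 0.5, "delta_pos": [0, 1.75, 0.45], "twist": 0}]'

```text
clock: 10.12
tcp_pos: [0.4507, 0.3012, 0.1683]
orientation: [0.0, -0.398, 0.918, 0.0]
wrist_force: [-0.5, 0.5, -3.8]
finger_gap: 0.0115
```

```bash
python3 chk.py
```

```text
rack in stand mm: x 1.1 y -0.5 z 61.3  (hole centre should be 61.4) yaw err -0.001139054995351385 F [-0.5  0.5 -3.8] [0.45074382 0.30116715 0.16834463] 0.011500285174135453
```

play_rows --moves '[{"claw": 0.5, "delta_pos": [0, 0.1, 0.05], "twist": 0}, {"claw": 0.5, "delta_pos": [0, 0.15, 0.15], "twist": 0}, {"claw": 0.5, "delta_pos": [0, 0.15, 0.22], "twist": 0}, {"claw": 0.5, "delta_pos": [0, 0.15, 0.22], "twist": 0}, {"claw": 0.5, "delta_pos": [0, 0.15, 0.22], "twist": 0}]'

```text
clock: 10.75
tcp_pos: [0.4502, 0.3019, 0.1662]
orientation: [0.0, -0.397, 0.918, -0.0]
wrist_force: [3.0, -1.3, -3.5]
finger_gap: 0.011
```

```bash
python3 - <<'E'
import chk
from h import *
W=imaging.read_camera("wrist")[:,:,::-1]
cv2.imwrite("pics/w6.png",W[:300])
E
```

```text
rack in stand mm: x 0.2 y -0.4 z 59.2  (hole centre should be 61.1) yaw err -0.0017380813452547716 F [ 3.  -1.3 -3.5] [0.45016838 0.301889   0.16616682] 0.011029631924790919
```

View pics/w6.png

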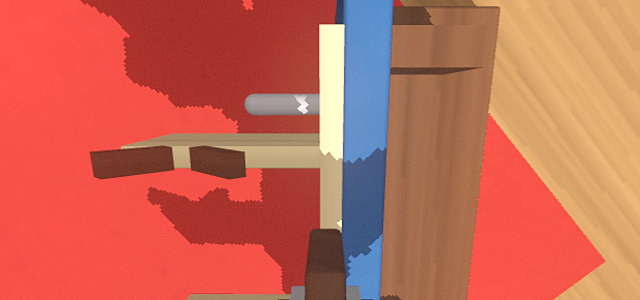

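The plate is flush against the board with 3 N of contact. I'll ease the weight onto the pins and open.

play_rows --moves '[{"claw": 0.5, "delta_pos": [0, 0, 0.06], "twist": 0}, {"claw": 0.5, "delta_pos": [0, 0, 0.12], "twist": 0}, {"claw": 0.5, "delta_pos": [0, 0, 0.12], "twist": 0}]'

```text
clock: 11.18
tcp_pos: [0.4502, 0.302, 0.1656]
orientation: [0.001, -0.397, 0.918, -0.0]
wrist_force: [2.9, -3.4, 4.2]
finger_gap: 0.0111
```

```bash
python3 chk.py
```

```text
rack in stand mm: x 0.1 y -0.3 z 58.6  (hole centre should be 61.1) yaw err -0.0016236188985587763 F [ 2.9 -3.4  4.2] [0.45024444 0.30199663 0.16563035] 0.011062962473869377
```

play_rows --moves '[{"claw": 1.4, "delta_pos": [0, 0, 0], "twist": 0}, {"claw": 2, "delta_pos": [0, 0, 0], "twist": 0}, {"claw": 3.5, "delta_pos": [0, 0, 0], "twist": 0}, {"claw": 4, "delta_pos": [0, 0, 0], "twist": 0}, {"claw": 4, "delta_pos": [0, 0, -2], "twist": 0}, {"claw": 4, "delta_pos": [0, 0, -6], "twist": 0}, {"claw": 4, "delta_pos": [0, 0, -12], "twist": 0}, {"claw": 4, "delta_pos": [0, 0, -16], "twist": 0}, {"claw": 4, "delta_pos": [0, 0, -16], "twist": 0}, {"claw": 4, "delta_pos": [0, 0, -16], "twist": 0}]'

```text
clock: 12.42
tcp_pos: [0.4495, 0.302, 0.3241]
orientation: [-0.0, -0.397, 0.918, 0.0]
wrist_force: [-0.1, -0.3, -1.1]
finger_gap: 0.0397
```

```bash
python3 - <<'E'
from h import *
s=get_state();print(s['tcp_pos'],s['wrist_force'],s['joint_pos'])
W=imaging.camera_info("wrist");np.save("w7.npy",W,allow_pickle=True);im=imaging.read_camera("wrist")[:,:,::-1];cv2.imwrite("pics/w7.png",im)
p=[.4459,.3078,-.752,.059]
print(proj(W,place(p,np.array([(0,-100,100),(8,-100,100),(0,100,100),(8,100,100),(0,30,142),(12,30,142),(0,-30,142),(12,-30,142)])/1000)).round(1))
S=imaging.camera_info("scene");r=imaging.read_camera("scene")[160:230,200:290,::-1]
b=imaging.read_camera("scene")[170:330,380:540,::-1]
cv2.imwrite("pics/m7.png",np.vstack([np.hstack([cv2.resize(im,(480,360)),cv2.resize(b,(310,360),interpolation=2)]),cv2.resize(r,(790,230),interpolation=2)]))
g=b
E
```

```text
[0.44954872 0.30203057 0.32408149] [-0.09521559 -0.34173729 -1.08774014] [ 4.43209291e-01  2.40868165e-01  1.73845156e-01  1.50457653e+00
  2.11588575e-04 -3.74180738e-01]
[[333.3  63.4]
 [321.7  63.4]
 [332.2 320.6]
 [322.6 320.6]
 [333.6 261.9]
 [316.2 261.9]
 [334.1 175.3]
 [315.5 175.3]]
```

View pics/m7.png

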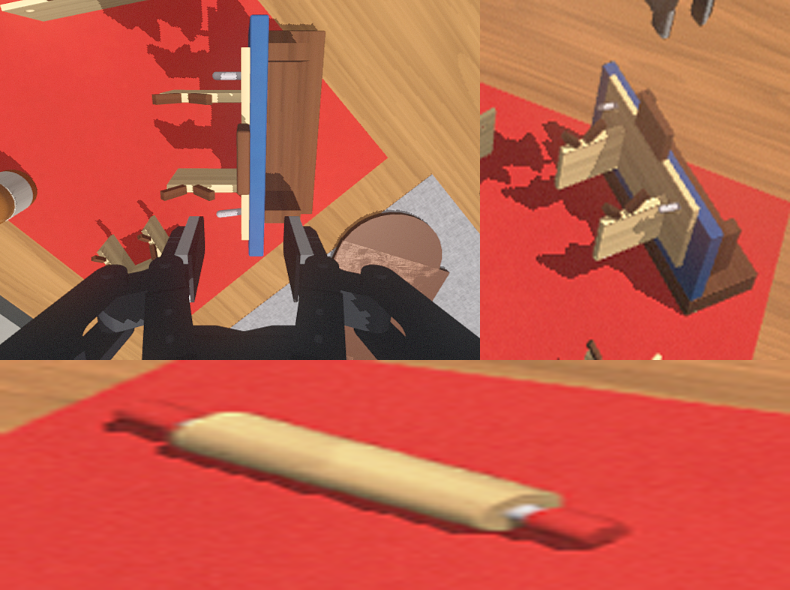

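The rack hangs flush on both pins and matches the predicted pixels. The roller's middle is at about (0.464,-0.338) with yaw about -13°. I'll move over it.

play_rows --moves '[{"claw": 7, "delta_pos": [4, -4, 0], "twist": -3}, {"claw": 7, "delta_pos": [8, -8, 0], "twist": -6}, {"claw": 7, "delta_pos": [12, -12, 1], "twist": -9}, {"claw": 7, "delta_pos": [16, -16, 2], "twist": -12}, {"claw": 7, "delta_pos": [20, -20, 3], "twist": -15}, {"claw": 7, "delta_pos": [24, -24, 4], "twist": -18}, {"claw": 7, "delta_pos": [28, -28, 4.4], "twist": -21}, {"claw": 7, "delta_pos": [32, -32, 4.4], "twist": -24}, {"claw": 7, "delta_pos": [36, -36, 4.4], "twist": -27}, {"claw": 7, "delta_pos": [40, -40, 4.4], "twist": -29.8}, {"claw": 7, "delta_pos": [43.5, -43, 4.4], "twist": -29.8}, {"claw": 7, "delta_pos": [45.7, -44.8, 4.4], "twist": -29.8}]'

```text
clock: 14.08
tcp_pos: [0.4629, -0.3398, 0.279]
orientation: [-0.0, -0.619, 0.785, 0.001]
wrist_force: [0.6, 0.2, -0.8]
finger_gap: 0.0699
```

play_rows --moves '[{"claw": 7, "delta_pos": [0, 0, 0], "twist": 0}, {"claw": 7, "delta_pos": [0, 0, 0], "twist": 0}, {"claw": 7, "delta_pos": [0, 0, 0], "twist": 0}]'

```text
clock: 14.45
tcp_pos: [0.4639, -0.3365, 0.2808]
orientation: [0.0, -0.621, 0.784, 0.0]
wrist_force: [-0.1, -0.9, -0.4]
finger_gap: 0.0698
```

```bash
python3 - <<'E'
from h import *
s=get_state();print(s['tcp_pos'],s['joint_pos'])
W=imaging.camera_info("wrist");np.save("w8.npy",W,allow_pickle=True);im=imaging.read_camera("wrist");cv2.imwrite("pics/w8.png",im[:,:,::-1])
hsv=cv2.cvtColor(im,cv2.COLOR_RGB2HSV)
m=((hsv[...,0]>12)&(hsv[...,0]<32)&(hsv[...,1]>60)&(hsv[...,2]>130)).astype(np.uint8)
m=cv2.morphologyEx(m,cv2.MORPH_OPEN,np.ones((5,5)))
n,l,st,c=cv2.connectedComponentsWithStats(m)
for i in range(1,n):
    if st[i,4]>1500:
        r=cv2.minAreaRect(np.argwhere(l==i)[:,::-1].astype(np.float32));b=cv2.boxPoints(r)
        print(st[i],c[i].round(1),r); print([onz(W,q,.02)[:2].round(4).tolist() for q in b], onz(W,r[0],.02).round(4))
print([(d['extent'],d['conf']) for d in spotter.spot_in("wrist","roller")])
E
```

```text
[ 0.46388266 -0.33652616  0.28075048] [-7.67782484e-01  3.02703222e-01  1.51598851e-01  1.42036399e+00
  2.37065427e-04 -2.10657002e+00]
[    0     0   254    88 13858] [98.4 31.1] ((126.5, 43.5), (87.0, 253.0), 90.0)
[[0.7014, -0.5523], [0.4884, -0.5021], [0.5084, -0.4335], [0.7343, -0.4868]] [ 0.6077 -0.4946  0.02  ]
[  447     0   136   379 25936] [508.5 182.2] ((527.6880493164062, 185.11553955078125), (388.038330078125, 113.01799774169922), 82.54569244384766)
[[0.3253, -0.4636], [0.2301, -0.4526], [0.1988, -0.0455], [0.3256, -0.055]] [ 0.2708 -0.2833  0.02  ]
[ 306   93   48  158 6129] [328.5 169.9] ((327.9159851074219, 171.76104736328125), (40.909183502197266, 157.716552734375), 3.814074993133545)
[[0.5034, -0.2692], [0.456, -0.4169], [0.4199, -0.4059], [0.463, -0.2566]] [ 0.4593 -0.3415  0.02  ]
[   0  281   51  146 3976] [ 16.9 360.7] ((25.0, 353.5), (145.0, 50.0), 90.0)
[[0.824, -0.3079], [0.7725, -0.2957], [0.8534, -0.1193], [0.9117, -0.1331]] [ 0.8378 -0.2194  0.02  ]
[([304.5, 44.2, 356.8, 284.5], 0.72)]
```

View pics/w8.png

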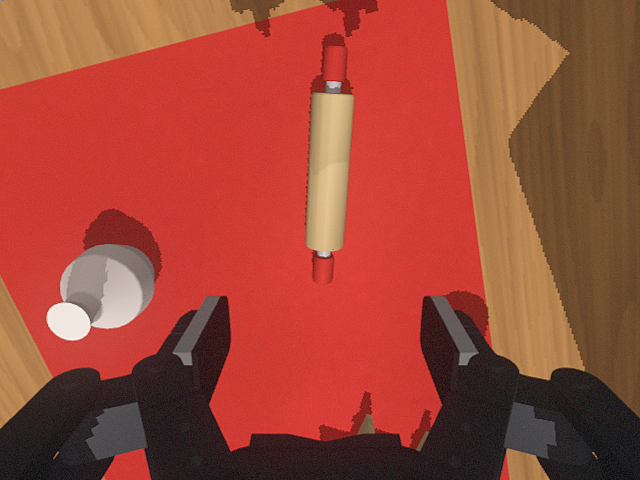

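Wrist view: the roller barrel runs from (333,93) to (324,250), with the vase at (105,290) well clear. That was picture 12, so from here I use numbers only.

```bash
python3 - <<'E'
from h import *
W=np.load("w8.npy",allow_pickle=True).item()
im=cv2.imread("pics/w8.png");g=im[...,1].astype(int)
ys=np.arange(105,240,5);cs=[]
for y in ys:
    x=np.where(g[y,290:370]>105)[0];cs.append((290+x.min()+290+x.max())/2)
k=np.polyfit(ys,cs,1);print("resid",np.abs(np.polyval(k,ys)-cs).max())
for a,b in((85,100),(240,256)):
    print([(y,int(g[y,int(np.polyval(k,y))])) for y in range(a,b)])
top=93.,
o=[(W,(0,-75,35),(np.polyval(k,93),93)),(W,(0,75,40),(np.polyval(k,250),250))]
p,r=fit(o,[.464,-.338,-.23]);print(p.round(4),np.degrees(p[2]),r.round(1).tolist(),proj(W,place(p,[(0,-.115,.02),(0,.115,.02)])))
s=get_state();psi=np.degrees(np.arctan2(*rot()[1::-1,1]))
print("twist",psi-180-np.degrees(p[2]),"rel",rel([p[0],p[1],.004]),psi)
E
```

```text
resid 0.5038665038664476
[(85, 195), (86, 194), (87, 205), (88, 138), (89, 110), (90, 118), (91, 122), (92, 120), (93, 97), (94, 179), (95, 190), (96, 191), (97, 192), (98, 189), (99, 191)]
[(240, 191), (241, 193), (242, 191), (243, 192), (244, 189), (245, 188), (246, 189), (247, 187), (248, 187), (249, 188), (250, 183), (251, 195), (252, 202), (253, 203), (254, 206), (255, 217)]
[ 0.4595 -0.3404 -0.2886] -16.53800365040403 [[0.0, -1.0], [-0.0, 1.9]] [[335.5310942   45.01533025]
 [321.52815272 280.37666434]]
twist 3.252239603232944 rel [ 0.47  0.36 27.71] 166.71423595282891
```

play_rows --moves '[{"claw": 7, "delta_pos": [0.4, 0.35, 5], "twist": 3.2}, {"claw": 7, "delta_pos": [0.4, 0.35, 11], "twist": 3.2}, {"claw": 7, "delta_pos": [0.4, 0.35, 17], "twist": 3.2}, {"claw": 7, "delta_pos": [0.4, 0.35, 22], "twist": 3.2}, {"claw": 7, "delta_pos": [0.4, 0.35, 25], "twist": 3.2}, {"claw": 7, "delta_pos": [0.4, 0.35, 26.5], "twist": 3.2}, {"claw": 7, "delta_pos": [0.4, 0.35, 26.5], "twist": 3.2}, {"claw": 7, "delta_pos": [0.4, 0.35, 26.5], "twist": 3.2}]'

```text
clock: 15.55
tcp_pos: [0.4606, -0.3416, 0.0175]
orientation: [0.0, -0.598, 0.802, -0.001]
wrist_force: [0.0, -0.4, -0.5]
finger_gap: 0.0699
```

```bash
python3 - <<'E'
from h import *
s=get_state();print(s['tcp_pos'],s['wrist_force'],"rel",rel([.4595,-.3404,.005]),np.degrees(np.arctan2(*rot()[1::-1,1])))
E
```

```text
[ 0.46057892 -0.34162651  0.01745801] [ 0.01855057 -0.36460189 -0.52583205] rel [-0.09  0.14  1.25] 163.44363053496656
```

play_rows --moves '[{"claw": 7, "delta_pos": [-0.1, 0.1, 0.7], "twist": 0}, {"claw": 7, "delta_pos": [-0.1, 0.1, 1.2], "twist": 0}, {"claw": 5, "delta_pos": [-0.1, 0.1, 1.2], "twist": 0}, {"claw": 3, "delta_pos": [-0.1, 0.1, 1.2], "twist": 0}, {"claw": 3, "delta_pos": [-0.1, 0.1, 1.2], "twist": 0}, {"claw": 3, "delta_pos": [-0.1, 0.1, 1.2], "twist": 0}, {"claw": 3, "delta_pos": [-0.1, 0.1, 1.2], "twist": 0}]' --force 40

```text
clock: 16.42
tcp_pos: [0.459, -0.3397, 0.0041]
orientation: [0.0, -0.598, 0.802, -0.0]
wrist_force: [0.8, 0.9, 1.9]
finger_gap: 0.0387
```

```bash
python3 - <<'E'
from h import *
s=get_state();print(s['tcp_pos'],s['wrist_force'],s['finger_gap'],np.degrees(np.arctan2(*rot()[1::-1,1])))
E
```

```text
[ 0.45902022 -0.33971518  0.00407494] [0.82899723 0.94650202 1.93312701] 0.0387230918433696 163.43126891353077
```

play_rows --moves '[{"claw": 3, "delta_pos": [0, 0, -1], "twist": 0}, {"claw": 3, "delta_pos": [0, 0, -5], "twist": 0}, {"claw": 3, "delta_pos": [0, 0, -10], "twist": 0}, {"claw": 3, "delta_pos": [0, 0, -15], "twist": 0}, {"claw": 3, "delta_pos": [0, 0, -20], "twist": 0}, {"claw": 3, "delta_pos": [0, 0, -25], "twist": 0}, {"claw": 3, "delta_pos": [0, 0, -28.5], "twist": 0}, {"claw": 3, "delta_pos": [0, 0, -28.5], "twist": 0}, {"claw": 3, "delta_pos": [0, 0, -28.5], "twist": 0}]'

```text
clock: 17.55
tcp_pos: [0.4584, -0.3392, 0.2877]
orientation: [-0.0, -0.598, 0.802, 0.001]
wrist_force: [-0.1, 0.2, -3.2]
finger_gap: 0.0387
```

```bash
cat > rol.py <<'E'
from h import *
s=get_state();W=imaging.camera_info("wrist");im=imaging.read_camera("wrist");M=rot()
hsv=cv2.cvtColor(im,cv2.COLOR_RGB2HSV)
m=((hsv[...,0]>12)&(hsv[...,0]<32)&(hsv[...,1]>60)&(hsv[...,2]>130)).astype(np.uint8);m[:,:200]=0;m[:,450:]=0
n,l,st,c=cv2.connectedComponentsWithStats(m)
for i in np.argsort(-st[1:,4])[:3]+1: print(st[i],c[i].round(1))
np.save("rolmask.npy",l);cv2.imwrite("pics/rol.png",im[:,:,::-1])
# predicted roller end edges for the assumed grip: axis 16 mm above TCP, centred
for y in(.075,):
    for h in (.016,.036):
        for x in(-.02,0,.02): print(h,x,proj(W,(s['tcp_pos']+M@np.array([y,x,-h]))[None])[0].round(1))
print(s['tcp_pos'],s['finger_gap'],s['wrist_force'].round(1))
g=im[...,1]
E
python3 rol.py
```

```text
[  264   103   128   339 36840] [326.6 266. ]
[ 200    0   63   47 1882] [223.4  20.6]
[ 430    0   20  100 1052] [442.7  33.9]
0.016 -0.02 [255.  102.3]
0.016 0 [323.9 102.3]
0.016 0.02 [392.9 102.4]
0.036 -0.02 [241.8 103.6]
0.036 0 [323.7 103.6]
0.036 0.02 [405.6 103.6]
[ 0.45840124 -0.33918833  0.28771229] 0.03866620127418514 [-0.1  0.2 -3.2]
```

play_rows --moves '[{"claw": 3, "delta_pos": [-2, 0.5, 0], "twist": 1}, {"claw": 3, "delta_pos": [-6, 1.4, 0], "twist": 3}, {"claw": 3, "delta_pos": [-11, 2.6, 0], "twist": 5}, {"claw": 3, "delta_pos": [-16.5, 3.8, 0], "twist": 7.5}, {"claw": 3, "delta_pos": [-22, 5.1, 0], "twist": 10}, {"claw": 3, "delta_pos": [-27.5, 6.4, 0], "twist": 12.5}, {"claw": 3, "delta_pos": [-33, 7.7, 0], "twist": 15}, {"claw": 3, "delta_pos": [-38.5, 8.9, 0], "twist": 17.5}, {"claw": 3, "delta_pos": [-44, 10.2, 0], "twist": 20}, {"claw": 3, "delta_pos": [-49.5, 11.5, 0], "twist": 22.5}, {"claw": 3, "delta_pos": [-54.5, 12.7, 0], "twist": 25}, {"claw": 3, "delta_pos": [-58.7, 13.6, 0], "twist": 26.5}]'

```text
clock: 19.1
tcp_pos: [0.4947, 0.2636, 0.2867]
orientation: [-0.002, -0.398, 0.917, 0.0]
wrist_force: [0.2, -0.8, -1.8]
finger_gap: 0.0387
```

play_rows --moves '[{"claw": 3, "delta_pos": [0, 0, 0], "twist": 0}, {"claw": 3, "delta_pos": [0, 0, 0], "twist": 0}, {"claw": 3, "delta_pos": [0, 0, 0], "twist": 0}]'

```text
clock: 19.48
tcp_pos: [0.4957, 0.2606, 0.2884]
orientation: [-0.001, -0.398, 0.918, -0.0]
wrist_force: [-0.4, -0.7, -2.1]
finger_gap: 0.0384
```

```bash
python3 - <<'E'
from h import *
# hung rack pose from w7: plate edges
W=np.load("w7.npy",allow_pickle=True).item();im=cv2.imread("pics/w7.png")[:,:,::-1].astype(int);r,g,b=[im[...,i] for i in range(3)]
for y in (75,90,120,150,290,300,310):
    x=np.where((g[y,300:350]>140)&(r[y,300:350]>150))[0]; print(y,(300+x.min()-.5,300+x.max()+.5) if len(x) else None)
print([int(v) for v in g[58:70,326]],[int(v) for v in g[314:326,327]])
s=get_state();C=place([.4459,.3078,-.752],[(.068,0,.138)])[0]
print(s['tcp_pos'],s['finger_gap'],"rel to seat",rel(C),"yaw",np.degrees(np.arctan2(*rot()[1::-1,1])),"want",180-43.09)
E
python3 rol.py
```

```text
75 (np.float64(320.5), np.float64(333.5))
90 (np.float64(320.5), np.float64(333.5))
120 (np.float64(320.5), np.float64(332.5))
150 (np.float64(321.5), np.float64(332.5))
290 (np.float64(321.5), np.float64(331.5))
300 (np.float64(321.5), np.float64(331.5))
310 (np.float64(321.5), np.float64(331.5))
[50, 49, 48, 40, 23, 208, 239, 235, 234, 234, 234, 234] [233, 232, 231, 233, 240, 224, 114, 61, 72, 72, 75, 76]
[0.49566337 0.26060366 0.28838272] 0.03840649569364422 rel to seat [-0.06  0.05 15.04] yaw 136.85194405437431 want 136.91
[  262   101   146   341 39656] [327.2 265.3]
[ 415   56   21  117 1496] [424.7 112.4]
[406 264  14  42 371] [411.8 285.8]
0.016 -0.02 [254.3 103. ]
0.016 0 [323.2 103. ]
0.016 0.02 [392.2 103. ]
0.036 -0.02 [241.1 104.3]
0.036 0 [323.  104.4]
0.036 0.02 [404.9 104.4]
[0.49566337 0.26060366 0.28838272] 0.03840649569364422 [-0.4 -0.7 -2.1]
```

play_rows --moves '[{"claw": 3, "delta_pos": [-0.05, 0.05, 3], "twist": 0}, {"claw": 3, "delta_pos": [-0.05, 0.05, 7], "twist": 0}, {"claw": 3, "delta_pos": [-0.05, 0.05, 10.5], "twist": 0}, {"claw": 3, "delta_pos": [-0.05, 0.05, 12.8], "twist": 0}, {"claw": 3, "delta_pos": [-0.05, 0.05, 13.5], "twist": 0}, {"claw": 3, "delta_pos": [-0.05, 0.05, 13.5], "twist": 0}, {"claw": 3, "delta_pos": [-0.05, 0.05, 13.5], "twist": 0}]'

```text
clock: 20.4
tcp_pos: [0.4968, 0.2626, 0.1553]
orientation: [0.001, -0.398, 0.917, -0.0]
wrist_force: [0.1, 0.3, -1.3]
finger_gap: 0.0385
```

```bash
cat > seat.py <<'E'
from h import *
s=get_state();C=place([.4459,.3078,-.752],[(.068,0,.138)])[0]
print(s['tcp_pos'],s['finger_gap'],"rel to seat",rel(C),"F",s['wrist_force'].round(1),np.degrees(np.arctan2(*rot()[1::-1,1])))
E
python3 seat.py
```

```text
[0.49680903 0.26261008 0.15529846] 0.03849286838173021 rel to seat [0.18 0.01 1.73] F [ 0.1  0.3 -1.3] 136.908466935614
```

play_rows --moves '[{"claw": 3, "delta_pos": [0.15, 0, 0.5], "twist": 0}, {"claw": 3, "delta_pos": [0.15, 0, 1.0], "twist": 0}, {"claw": 3, "delta_pos": [0.15, 0, 1.3], "twist": 0}, {"claw": 3, "delta_pos": [0.15, 0, 1.5], "twist": 0}, {"claw": 3, "delta_pos": [0.15, 0, 1.5], "twist": 0}, {"claw": 3, "delta_pos": [0.15, 0, 1.5], "twist": 0}]'

```text
clock: 21.15
tcp_pos: [0.4954, 0.2612, 0.1391]
orientation: [0.0, -0.398, 0.917, -0.0]
wrist_force: [2.9, -2.4, -1.6]
finger_gap: 0.0384
```

```bash
python3 seat.py
```

```text
[0.49544725 0.26122255 0.13906253] 0.03843883527684569 rel to seat [-0.02  0.    0.11] F [ 2.9 -2.4 -1.6] 136.90777813679108
```

play_rows --moves '[{"claw": 3, "delta_pos": [0, -0.1, 0.05], "twist": 0}, {"claw": 3, "delta_pos": [0, -0.1, 0.12], "twist": 0}, {"claw": 3, "delta_pos": [0, -0.1, 0.12], "twist": 0}, {"claw": 3, "delta_pos": [0, -0.1, 0.12], "twist": 0}]'

```text
clock: 21.65
tcp_pos: [0.4959, 0.2608, 0.1381]
orientation: [0.0, -0.398, 0.917, -0.0]
wrist_force: [1.4, -2.0, 4.1]
finger_gap: 0.0386
```

```bash
python3 seat.py
```

```text
[0.49586004 0.26083252 0.13814294] 0.0386283928665551 rel to seat [-0.02  0.06  0.01] F [ 1.4 -2.   4.1] 136.9282907715237
```

Seated: the upward force shifted by about 6 N. Releasing.

play_rows --moves '[{"claw": 4.2, "delta_pos": [0, 0, 0], "twist": 0}, {"claw": 5, "delta_pos": [0, 0, 0], "twist": 0}, {"claw": 5.8, "delta_pos": [0, 0, 0], "twist": 0}, {"claw": 5.8, "delta_pos": [0, 0, 0], "twist": 0}, {"claw": 5.8, "delta_pos": [0, 0, -1.5], "twist": 0}, {"claw": 5.8, "delta_pos": [0, 0, -4], "twist": 0}, {"claw": 5.8, "delta_pos": [0, 0, -8], "twist": 0}, {"claw": 5.8, "delta_pos": [0, 0, -13], "twist": 0}, {"claw": 5.8, "delta_pos": [0, 0, -17], "twist": 0}, {"claw": 5.8, "delta_pos": [0, 0, -17], "twist": 0}, {"claw": 5.8, "delta_pos": [0, 0, -17], "twist": 0}]'

```text
clock: 23.02
tcp_pos: [0.4947, 0.261, 0.3075]
orientation: [-0.001, -0.398, 0.917, 0.0]
wrist_force: [0.9, 0.4, -0.7]
finger_gap: 0.0577
```

```bash
python3 - <<'E'
from h import *
s=get_state();print(s['tcp_pos'],s['wrist_force'].round(1),s['clock'])
W=imaging.camera_info("wrist");im=imaging.read_camera("wrist");cv2.imwrite("pics/fin.png",im[:,:,::-1]);g=im[...,1].astype(int)
p=[.4459,.3078,-.752,.059]
q=lambda *l:proj(W,place(p,np.array(l)/1000)).round(1).tolist()
print("pred barrel -y end",q((48,-75,95),(68,-75,95),(88,-75,95)),"+y",q((48,75,95),(68,75,95),(88,75,95)),"top",q((68,-75,115),(68,75,115)),"handle ends",q((68,-115,95),(68,115,95)))
print("pred plate",q((0,-100,100),(8,-100,100),(0,100,100),(8,100,100)))
hsv=cv2.cvtColor(im,cv2.COLOR_RGB2HSV)
m=((hsv[...,0]>12)&(hsv[...,0]<32)&(hsv[...,1]>60)&(hsv[...,2]>130)).astype(np.uint8)
m=cv2.morphologyEx(m,cv2.MORPH_OPEN,np.ones((7,7)))
n,l,st,c=cv2.connectedComponentsWithStats(m)
for i in np.argsort(-st[1:,4])[:6]+1: print(st[i],c[i].round(1))
for y in (100,140,220,260):
    xs=np.where(m[y])[0]; runs=np.split(xs,np.where(np.diff(xs)>3)[0]+1); print(y,[(int(a[0]),int(a[-1])) for a in runs if len(a)])
print([(d['extent'],d['conf']) for d in spotter.spot_in("wrist","roller")],[(d['extent'],d['conf']) for d in spotter.spot_in("wrist","rack")][:3])
for c in["scene"]:
    imaging.read_camera(c)
    for t in["jar","vase","cup"]: print(t,[np.round(d['extent']).tolist() for d in spotter.spot_in(c,t)][:1])
E
```

```text
[0.49470916 0.2610076  0.30745213] [ 0.9  0.4 -0.7] 23.025
pred barrel -y end [[352.7, 100.2], [323.3, 100.2], [293.8, 100.1]] +y [[348.6, 299.1], [323.3, 299.1], [297.9, 299.1]] top [[323.2, 100.5], [323.2, 311.7]] handle ends [[323.3, 35.9], [323.3, 343.2]]
pred plate [[427.8, 60.2], [415.5, 60.2], [408.7, 330.3], [398.7, 330.3]]
[  415     0   225   349 37209] [562.3 134.5]
[  291   101   103   208 12187] [328.  206.6]
[   0  302  119  102 7221] [ 47.9 351. ]
[ 298  352  120   89 4995] [365.6 402.5]
[ 408   60   18  107 1278] [416.6 112.3]
[ 132  441   41   39 1249] [153.9 461.8]
100 [(412, 423), (496, 639)]
140 [(297, 351), (409, 420), (521, 639)]
220 [(297, 349), (570, 639)]
260 [(297, 348), (358, 393), (518, 603)]
[([293.2, 34.5, 355.5, 350.3], 0.62)] [([63.6, 0.0, 220.2, 24.6], 0.9), ([178.9, 291.1, 302.8, 416.1], 0.89), ([278.0, 60.5, 432.6, 327.9], 0.74)]
jar [[326.0, 319.0, 357.0, 361.0]]
vase [[197.0, 235.0, 228.0, 274.0]]
cup [[317.0, 176.0, 345.0, 207.0]]
```

The checks agree: the barrel spans rows 101–309 (predicted 100–311), with its centre column at 322.5–324 (predicted 323.3). The plate spans rows 60–328 (predicted 60–330), and the bystanders are unmoved. Handing in.

```bash
python3 -c "
from workcell import env;print(env.hand_in())"
```

```text
the job is handed in; nothing more can be done
None
```

I hung the largest rack on both pins, flush against the board, and let go of it. I then laid the rolling pin in its two cradles and let go of that too. I handed the job in at about 23 s of the 70 s, and hand-in reports no verdict.

- **Rack:** after release, its plate edges in the wrist picture were within about 2 px of the home pose, roughly 1 mm.
- **Rolling pin:** it sat centred and parallel to the rack to about 1 mm, judged from the barrel's edges and ends. On the first contact it touched the rear flank of the V with about 4 N, so I moved it 1 mm forward before lowering it the rest of the way.
- **Bystanders:** the jar, vase and cup were detected within 3 px of where they started. I took that as detector noise.
- **Robot:** the gripper stood about 17 cm above the placing height and touched nothing.

No check failed. The last ones were by pixel numbers only, because I had already viewed 12 pictures, the limit.

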